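# Unsnap and slide back a terminal-box cover

### The job

Open the terminal box on the left of the worktop: press its snap tab fully in with a fingertip so that it releases the cover, then push the cover by its rib off its seat onto the bare landing, until the whole cover is past the ends of its guide rails and lies flat there, with the terminals open to view. Only touch and push: do not pinch, lift or carry the cover, do not shove it before the tab is pressed in, and leave the other things on the table where they are.

Things in the scene. Friction and masses are not known exactly. Their poses are not given: they have to be found in the camera images.
- terminal_box: Low aluminium box screwed down, 172 (its x) x 82 mm, deck 42 mm high. Origin: centre of its underside, z up. In its frame, mm: cover seat x -84 to -14 between rails (inner faces y +-34, lips in to y +-29, lip top z 54.5), back wall x -90 to -84; terminal well under it x -74 to -22, y +-20. The cover leaves only along +x. Ear with the tab's pad on the +y side: x -16 to 28, y 41 to 78, z 42.
- landing (a point): Middle of the bare landing at deck height, 42 mm above the worktop, at x 36.5 mm of the box: flat deck from x -3 to 76 mm, 82 mm wide, ended by a 9 mm high end stop at x 76 to 82. Lugs and cable glands reach out to x -108 and x 100, under 30 mm high.
- cover: Loose dark steel cover, under the rail lips: plate 70 (its x) x 64 x 8 mm, 0.12 kg, with a bright rib across it 6 mm thick, 40 wide, at its x 15 to 21, top 20 above the underside. Origin: centre of the underside; axes as the box's. Seated: at about x -47.7, y 0, z 42 mm of the box. Fully off the rails: x 21 or more; x 41 meets the end stop. Slides with under 2 N.
- cover_rib_back (a point): Middle of the rib's back face (towards the seat's back wall), 14 mm above the cover's underside: the place to push towards the box's +x. Behind it lies 50 mm of flat plate, its top 50 mm above the worktop, 58 mm clear between the lips; the rib's top is 62 mm above the worktop.
- snap_tab (a joint): Snap tab, moves straight down, m: 0 = up (its steel bar stands 4.5 mm above the deck across the cover's front edge and blocks it), 0.008 = fully in. Pressing takes about 4 N; it stays where it is pressed and does not spring back. The cover passes once it is beyond 0.006.
- tab_pad_top (a point): Centre of the top of the tab's finger pad: a ribbed grey pad 26x26 mm on the ear at the box's x 10, y 60 mm, top 52 mm above the worktop when up, 44 mm when pressed in.
- kf_ring: Short metal vacuum centring ring with a dark band, 41 mm across, 14 mm high, standing beside the box; not part of the job, leave it alone. Origin: centre of its underside.
- window_cap: Round flat cap, dark rim and pale face, 61 mm across, 13 mm high, standing beside the box; not part of the job, leave it alone. Origin: centre of its underside.
- bnc_adapter: Small metal connector block with a stub at either end, 22x56x20 mm, lying beside the box; not part of the job, leave it alone. Origin: centre of its underside.
- screw: Loose socket-head screw, 10x27x10 mm, lying beside the box; not part of the job, leave it alone. Origin: centre of its underside.
- riser_block: Pale block with a hole in its top, 40x30x19 mm, on the right half of the worktop; not part of the job, leave it alone. Origin: centre of its underside.
- kf_clamp: Metal hinged ring clamp, 51x73x13 mm, on the right half of the worktop; not part of the job, leave it alone. Origin: centre of its underside.
- tape_roll: Roll of pale tape lying flat, 59 mm across, 18 mm high, on the right half of the worktop; not part of the job, leave it alone. Origin: centre of its underside.
There are look-alikes about, which are no part of the job. What is shaped like the cover but red is not meant.

How it is judged:
By the outcome, as a careful person would: the job done as asked, in the order asked, and still so for the second after the job is handed in, with the robot touching nothing.
It also fails if it takes over 35 s, if anything falls off the work surface, if the arm or the gripper's body presses on something with over 40 N, if the wrist force passes 120 N, or if a joint passes its speed limit or range.

### The arm

A 7-joint arm with a two-finger parallel gripper is mounted at the origin on a cart in front of the work surface, level with it; the furniture and walls round the work are solid. World frame = base frame: x ahead of the robot, y to its left, z up, the work surface at z = 0. Lengths are in mm, angles in rad, forces in N, time in s.
With the tool pointing down it reaches from about 400 to 875 mm from the base axis. Payload 4.4 kg.
Tool frame: the origin (TCP) lies on the centre line of the jaws, within the pads' length; the fingertips stand ctrl.nose_length ahead of it and the grasp point (between the pads) lies 6 mm ahead of it (ctrl.nose_length is the distance from the TCP to the fingertips, in mm); z points along the fingers, y is the direction in which the jaws open and shut (so a half turn about z gives the same grasp; the last joint's range is limited). The gripper opens to 85 mm and grips with 20 to 120 N. Pads are 22 mm wide; open, the fingers measure 114 mm over their backs; the gripper's body (76 mm by 85 mm) begins 54 mm behind the grasp point. The pads swing forward as they close: fully open they stand 13 mm farther back than shut.
Start: joints at [1.168, 0.628, 0.038, 1.517, -0.027, 0.996, -0.02], TCP at [214.832, -613.486, 233.113] pointing down, gripper open.
Joint ranges: [-3.06, 3.06], [-0.37, 2.12], [-1.25, 1.32], [0.18, 2.47], [-1.1, 4.24], [0.23, 1.98], [-2.94, 2.94]. Speed limits (rad/s): [2.57, 2.57, 3.14, 3.14, 3.14, 3.14, 3.14].

### API

Orientations are given as [roll, pitch, yaw] about the fixed x, y, z axes, in that order (R = Rz(yaw) Ry(pitch) Rx(roll)).
In Python, from cell import ctrl, vision gives the robot as it stands. The module is installed in compiled form; this text tells all that it offers.
- The arm moves only by the shell command python3 -m inch 'ROWS'. ROWS is a JSON object of lists of equal length, an entry for each row: "travel": the shift along the tool's x, y, z in cm, a list of three; "twist": the turn about the tool's z in degrees; "fingers": the finger opening in cm, from 0 to 8.54. A call has exactly 10 rows; each row is the pose to reach, as a shift and turn from the pose commanded when the call began, along the tool's axes at that moment; what a row does not reach only later rows make up. A row lasts 1/12 s, in which the tool goes at most 41.7 mm and 7.16 degrees, less where a joint would pass 70% of its speed; a pose out of reach is approached as far as the arm can. A call with a gripper value outside its range is refused whole. The fingers move at their own pace and stop on an object; the grip force is fixed at half the most. Time passes only in rows, so rows that repeat a pose let the fingers close, or fill a call up. It gives the time, the measured TCP pose, the force and the opening at its end, in the units of the state.
- ctrl.read_state(): the state, without advancing time (a new reading comes with each control period).
- vision.get_image(name): name is "scene" or "top" or "wrist"; returns a dict with "frame" (480x640x3 uint8, red, green, blue), "fx", "fy", "cx", "cy" (pixels), "position" and "orientation" of the camera in the world. Camera axes: x right, y down, z forward; pixel columns grow to the right and rows downward; lengths in mm; the calibration is good to about 2 mm. A picture is of the moment at which its call begins. There is no depth.
- ctrl.finish_job(): hands the job in, once; it reports no verdict.
The state is a dict: "clock": time; "qpos": joint angles; "qd": joint speeds; "tau": joint torques, N m; "eef_pos": TCP position; "tool_rot": TCP orientation; "force": force on the tool from outside, world axes, zero at the start; "torque": the same for the moment, N m; "width": finger opening in mm.
Only numpy, scipy, OpenCV 4.12 (cv2) and the standard library are available. Lean on these libraries where they do the work, as an engineer would, in place of code of your own. Each camera call takes 0.05 s, during which the arm holds its last target.

## Working session

There is one attempt and no reset: what is moved stays moved. The work goes in short steps, Python scripts to look and compute and a shell command to move; the robot and the scene stay as the last step left them, time stands still between calls to the robot, and variables do not carry over. Pictures are saved under pics/ and viewed, and the job is handed in when it is done.

```bash
mkdir -p pics; ls; cat > h.py <<'E'
import numpy as np, cv2
from cell import ctrl, vision
from scipy.spatial.transform import Rotation as R
def snap(name,fn):
    im=vision.get_image(name); cv2.imwrite('pics/'+fn,im['frame'][:,:,::-1]); 
    import pickle; pickle.dump(im,open('pics/'+fn[:-4]+'.pkl','wb')); return im
E
python3 - <<'E'
from h import *
for n in ['scene','top']:
    im=snap(n,n+'1.png'); print(n,im['fx'],im['fy'],im['cx'],im['cy'],im['position'],im['orientation'])
s=ctrl.read_state(); print(s, ctrl.nose_length)
E
```

```text
pics
scene 459.11955666688795 459.11955666688795 324.9561741884911 239.15563967776924 [ 30.60032485 916.55440191 820.48553505] [-2.17449525 -0.01245213 -2.68977634]
top 530.4159985189684 530.4159985189684 317.03423820186987 236.7219032268985 [ 241.76383379  -57.52804543 1353.71814913] [-2.95769933  0.00455533 -1.54674484]
{'clock': 0.1, 'qpos': array([ 1.16821234,  0.62924315,  0.03844421,  1.51825188, -0.02701181,
        0.99631612, -0.02002353]), 'qd': array([ 7.76037666e-04, -9.96118178e-04,  4.77616417e-05, -2.29350251e-03,
       -9.74485327e-04, -4.71669390e-04, -1.42047066e-03]), 'tau': array([ 2.67035713e-03, -5.64523816e+01,  1.23028155e+00, -1.93970275e+01,
        1.12377381e-02,  5.45376781e-03,  1.05076805e-05]), 'eef_pos': array([ 214.64481528, -612.95109372,  232.29299099]), 'tool_rot': array([-3.13989190e+00,  6.17546054e-06,  3.36754845e-01]), 'force': array([-0.02575437, -0.00800774,  0.64223093]), 'torque': array([ 0.04823656,  0.00286429, -0.00241422]), 'width': 85.06582575670139} 25.0
```

View pics/scene1.png

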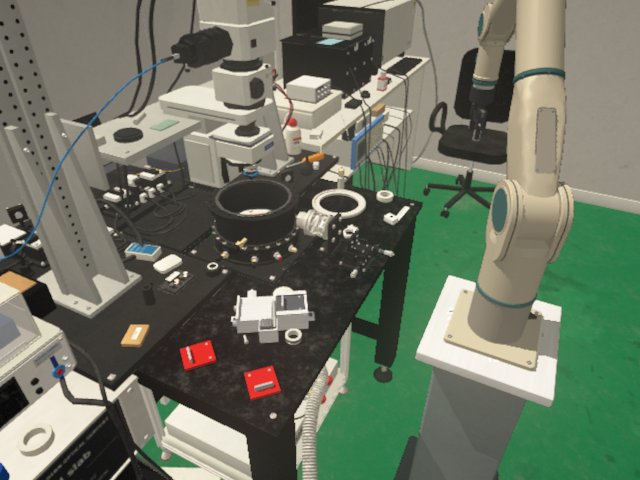

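View pics/top1.png

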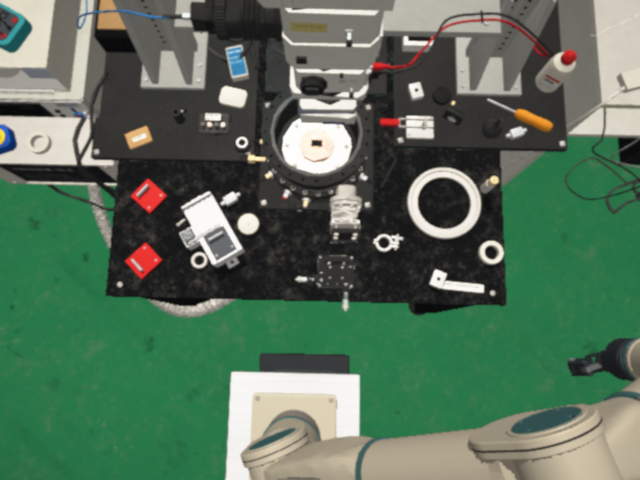

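```bash
python3 - <<'E'
import cv2
a=cv2.imread('pics/top1.png')[175:285,125:275]; cv2.imwrite('pics/c_top.png',cv2.resize(a,None,fx=5.3,fy=5.3,interpolation=cv2.INTER_CUBIC))
a=cv2.imread('pics/scene1.png')[275:355,215:335]; cv2.imwrite('pics/c_scene.png',cv2.resize(a,None,fx=6.5,fy=6.5,interpolation=cv2.INTER_CUBIC))
E
```

```text
(no output)
```

View pics/c_top.png

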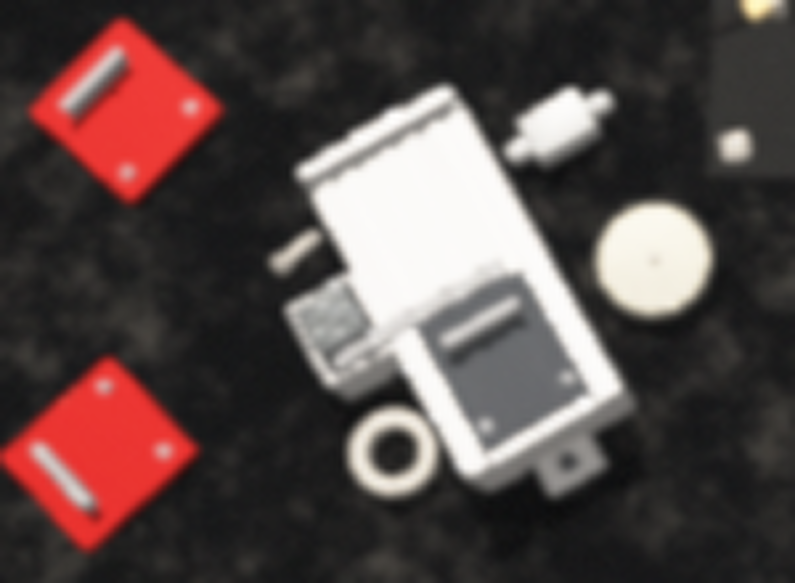

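View pics/c_scene.png

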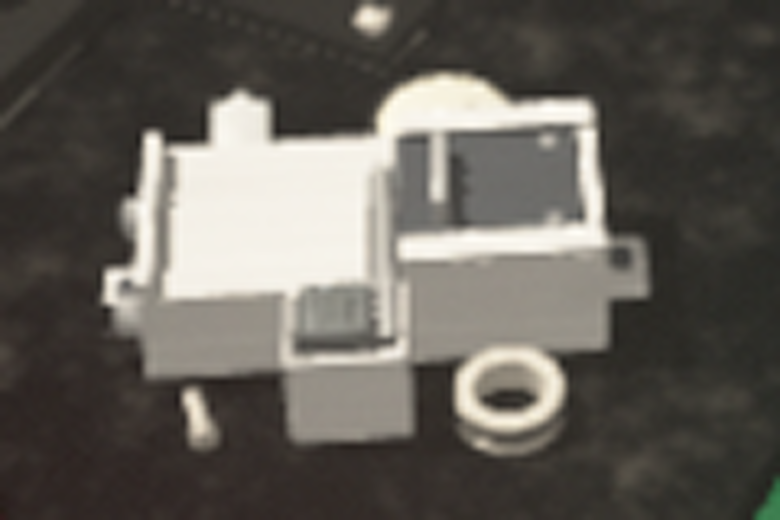

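```bash
cat >> h.py <<'E'
def ray(im,u,v):
    d=R.from_euler('xyz',im['orientation']).apply([(u-im['cx'])/im['fx'],(v-im['cy'])/im['fy'],1]); return np.array(im['position']),d
def onz(im,u,v,z):
    p,d=ray(im,u,v); return p+d*(z-p[2])/d[2]
def tri(a,b):
    # a,b: (im,u,v)
    (p,d),(q,e)=ray(*a),ray(*b); d=d/np.linalg.norm(d);e=e/np.linalg.norm(e)
    A=np.stack([d,-e],1); s=np.linalg.lstsq(A,q-p,rcond=None)[0]
    x,y=p+d*s[0],q+e*s[1]; return (x+y)/2,np.linalg.norm(x-y)
def proj(im,P):
    c=R.from_euler('xyz',im['orientation']).inv().apply(np.array(P)-im['position']); return im['fx']*c[0]/c[2]+im['cx'],im['fy']*c[1]/c[2]+im['cy']
def load(n):
    import pickle; return pickle.load(open('pics/'+n+'.pkl','rb'))
E
python3 - <<'E'
from h import *
t=load('top1'); s=load('scene1')
T=lambda x,y:(t,125+x/5.3-.4,175+y/5.3-.4)
S=lambda x,y:(s,215+x/6.5-.4,275+y/6.5-.4)
print('pad',onz(*T(333,322),52),tri(T(333,322),S(335,312)))
print('rib',onz(*T(483,322),62),tri(T(483,322),S(438,166)))
a,b=onz(*T(447,342),62),onz(*T(520,303),62); print('rib ends',a,b,np.linalg.norm(a-b)); print(np.degrees(np.arctan2(*(a-b)[[1,0]])))
for n,p,z in [('c1',(297,172),51),('c2',(450,87),51),('b1',(470,475),54.5),('b2',(630,400),54.5)]: print(n,onz(*T(*p),z))
E
```

```text
pad [479.62362492 278.27021204  52.        ] (array([480.70937405, 278.8688397 ,  51.22293842]), np.float64(1.9802877329523139))
rib [479.42619421 205.42718046  62.        ] (array([480.3153706 , 205.74773192,  62.22378056]), np.float64(1.942618537680542))
rib ends [469.53277617 221.7036723   62.        ] [488.87857428 188.61354676  62.        ] 38.3303575869549
120.3122476977305
c1 [552.1054669  300.71699488  51.        ]
c2 [595.62420216 230.26430465  51.        ]
b1 [408.18721678 208.73543863  54.5       ]
b2 [445.28097627 135.89334046  54.5       ]
```

```bash
cat >> h.py <<'E'
def trav(P,yawdeg=None):
    s=ctrl.read_state(); r=R.from_euler('xyz',s['tool_rot']); d=r.inv().apply(np.array(P)-s['eef_pos'])/10
    tw=None if yawdeg is None else -(yawdeg-np.degrees(s['tool_rot'][2]))
    print('travel cm',d.round(2),'twist',tw)
E
python3 - <<'E'
from h import *
t=load('top1')
for u,v,z in [(315,205,100),(345,235,50),(330,100,300),(316,95,250),(440,285,30)]: print(u,v,onz(t,u,v,z).round())
trav([430,-250,260]); trav([400,180,270],30)
snap('wrist','w0.png')
E
```

```text
315 205 [553. -39. 100.]
345 235 [ 490. -116.   50.]
330 100 [733. -68. 300.]
316 95 [768. -38. 250.]
440 285 [ 372. -355.   30.]
travel cm [ 32.32 -27.15  -2.72] twist None
travel cm [ 43.7  -68.72  -3.65] twist -10.705368663897072
```

View pics/w0.png

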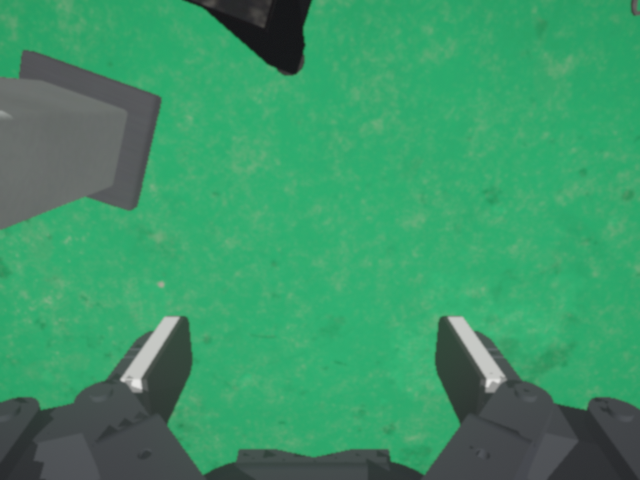

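```bash
python3 -m inch '{"travel":[[3.1,-2.6,-0.3],[6.2,-5.2,-0.6],[9.3,-7.8,-0.9],[12.4,-10.4,-1.2],[15.5,-13,-1.5],[18.6,-15.6,-1.8],[21.7,-18.2,-2.1],[24.8,-20.8,-2.4],[27.9,-23.4,-2.7],[31,-26,-3]],"twist":[0,0,0,0,0,0,0,0,0,0],"fingers":[8,7,6,5,4,3,2,1,0,0]}'; python3 - <<'E'
from h import *
trav([400,180,280],30)
E
```

```text
clock: 0.98
eef_pos: [422.0, -263.8, 263.3]
tool_rot: [-3.142, 0.0, 0.337]
force: [1.7, -0.1, 0.3]
width: -0.1
travel cm [ 12.58 -42.61  -1.67] twist -10.712262225197971
```

```bash
python3 -m inch '{"travel":[[1.1,-3.8,-0.2],[2.2,-7.6,-0.4],[3.3,-11.4,-0.6],[4.4,-15.2,-0.8],[5.5,-19,-1],[6.6,-22.8,-1.2],[7.7,-26.6,-1.4],[8.8,-30.4,-1.6],[9.9,-34.2,-1.7],[11,-38,-1.7]],"twist":[0,0,0,0,-2,-4,-6,-8,-10,-10.7],"fingers":[0,0,0,0,0,0,0,0,0,0]}'; python3 - <<'E'
from h import *
im=snap('wrist','w1.png'); print(im['position'],im['orientation'],ctrl.read_state()['eef_pos'])
E
```

```text
clock: 1.82
eef_pos: [399.3, 131.2, 280.5]
tool_rot: [3.141, -0.001, 0.525]
force: [0.9, -0.0, 0.5]
width: 0.0
[465.13630279 170.91425781 421.16239329] [ 2.83440935e+00 -3.66078908e-04 -1.04546747e+00] [398.86302234 140.39224543 280.82574763]
```

View pics/w1.png

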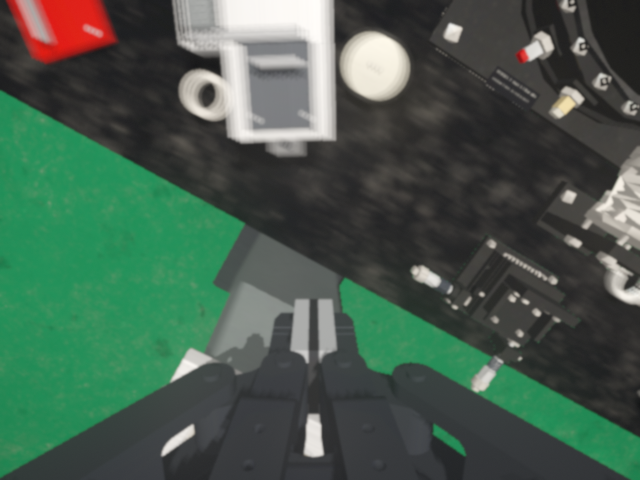

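The wrist view shows the box at the top left, with the cover around (280,85), still blurred from the motion. I'll move closer.

```bash
python3 -m inch '{"travel":[[1,-1,0],[3,-2.5,0],[5,-4,0],[7,-5,0],[8,-5.5,0],[8,-6,0],[8,-6,0],[8,-6,0],[8,-6,0],[8,-6,0]],"twist":[0,0,0,0,0,0,0,0,0,0],"fingers":[0,0,0,0,0,0,0,0,0,0]}'; python3 - <<'E'
from h import *
im=snap('wrist','w2.png'); print(im['position'],im['orientation'],ctrl.read_state()['eef_pos'])
E
```

```text
clock: 2.7
eef_pos: [438.8, 220.1, 280.3]
tool_rot: [3.141, 0.0, 0.522]
force: [-0.2, -0.5, -0.4]
width: 0.2
[504.83742737 259.71904959 420.82650405] [ 2.83320873e+00 -6.22134024e-04 -1.04827366e+00] [438.87581023 220.28214534 280.29158894]
```

View pics/w2.png

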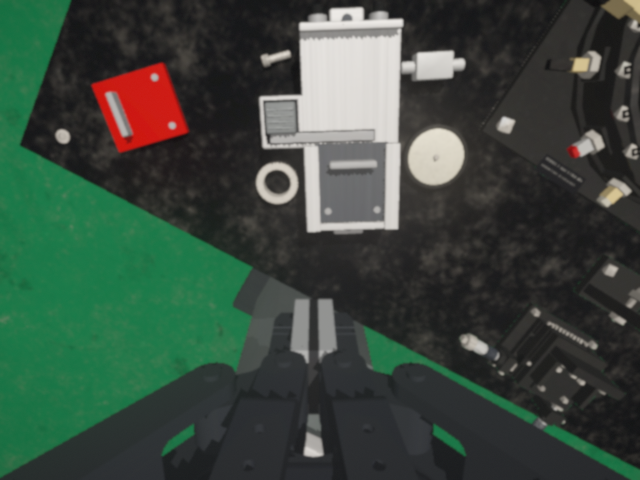

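The box sits almost square in the view: grey pad at (281,117), dark cover at (353,185), rib at (353,164). The red look-alike at (140,107) has the cover's shape but the wrong colour. The dark steel plate under the rails is the one meant.

```bash
python3 - <<'E'
import cv2
a=cv2.imread('pics/w2.png')[5:245,245:425]; cv2.imwrite('pics/c_w2.png',cv2.resize(a,None,fx=2.5,fy=2.5,interpolation=cv2.INTER_CUBIC))
E
```

```text
(no output)
```

View pics/c_w2.png

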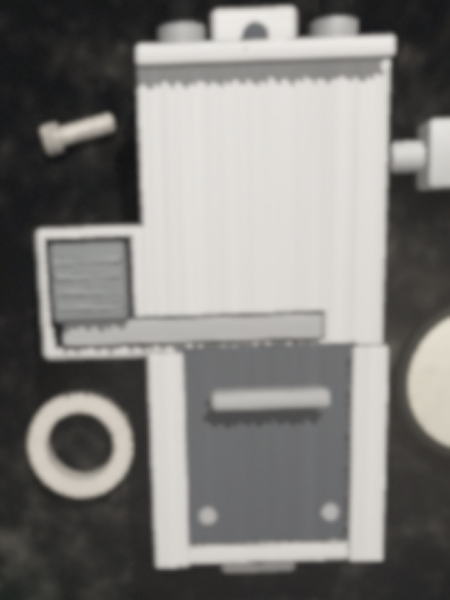

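```bash
python3 - <<'E'
from h import *
t=load('top1'); s=load('scene1'); w=load('w2')
T=lambda x,y:(t,125+x/5.3-.4,175+y/5.3-.4)
S=lambda x,y:(s,215+x/6.5-.4,275+y/6.5-.4)
W=lambda x,y:(w,245+x/2.5-.3,5+y/2.5-.3)
pad=onz(*W(90,280),52); print('pad',pad,tri(W(90,280),S(335,312)),tri(W(90,280),T(333,322)))
rib=onz(*W(270,398),62); print('rib',rib,tri(W(270,398),S(438,166)))
def ang(a,b,z):
    d=onz(*W(*a),z)-onz(*W(*b),z); print(np.degrees(np.arctan2(d[1],d[0]))-90,np.linalg.norm(d))
ang((212,400),(330,396),62); ang((157,568),(384,560),54.5); ang((137,47),(396,38),51)
# box fit by known points
box=[(82,41,51),(82,-41,51),(-90,41,54.5),(-90,-41,54.5),(10,60,52)]
px=[(136,47),(396,37),(157,568),(384,560),(90,280)]
A=np.array([onz(*W(*p),b[2])[:2] for p,b in zip(px,box)]);B=np.array(box)[:,:2]
a0,b0=A.mean(0),B.mean(0);U,_,Vt=np.linalg.svd((B-b0).T@(A-a0));Rm=Vt.T@U.T
o=a0-Rm@b0; print('yaw',np.degrees(np.arctan2(Rm[1,0],Rm[0,0])),'origin',o); print((A-o)@Rm-B)
print('pad tgt',Rm@[10,60]+o,'rib centre in box',Rm.T@(rib[:2]-o), Rm.T@(pad[:2]-o))
trav([*pad[:2],100],30)
E
```

```text
pad [483.17522093 278.48801278  52.        ] (array([482.72913344, 278.33764486,  50.125465  ]), np.float64(0.8324321714865544)) (array([481.94732352, 279.76002901,  43.00280529]), np.float64(2.1404203851796693))
rib [480.47950728 206.96374113  62.        ] (array([480.5545656 , 207.16965663,  63.5929457 ]), np.float64(0.08611241740069343))
31.863190337710776 39.843638792613554
32.033787003815505 82.14849919035498
31.739897618823335 81.8258212492002
yaw 31.852092064860493 origin [505.37149587 221.92789705]
[[-0.80095762  0.26612702]
 [-0.68711585  0.13314114]
 [ 0.11650196 -0.00384775]
 [ 0.37700878 -0.15193389]
 [ 0.99456274 -0.24348652]]
pad tgt [482.20193144 278.16997457] rib centre in box [-29.04059309   0.42545413] [10.99456274 59.75651348]
travel cm [ 6.74 -2.84 18.03] twist -0.07569357340746663
```

```bash
python3 -m inch '{"travel":[[3,-1.3,1],[6.7,-2.8,3],[6.7,-2.8,6],[6.7,-2.8,9],[6.7,-2.8,12],[6.7,-2.8,15],[6.7,-2.8,17],[6.7,-2.8,18],[6.7,-2.8,18],[6.7,-2.8,18]],"twist":[-1,-2,-2,-2,-2,-2,-2,-2,-2,-2],"fingers":[0,0,0,0,0,0,0,0,0,0]}'; python3 - <<'E'
from h import *
im=snap('wrist','w3.png'); snap('scene','s3.png')
a=cv2.imread('pics/s3.png')[225:365,205:345]; cv2.imwrite('pics/c_s3.png',cv2.resize(a,None,fx=4,fy=4,interpolation=cv2.INTER_CUBIC))
s=ctrl.read_state(); print(s['eef_pos'],s['force'],s['width'])
trav([482.4,278.2,78],31.85)
E
```

```text
clock: 3.58
eef_pos: [483.4, 279.0, 100.6]
tool_rot: [3.142, -0.0, 0.558]
force: [-0.1, 0.9, 0.5]
width: -0.2
[484.13309608 279.60204508 101.6526109 ] [-0.08503813  0.37952791  1.32408147] 0.2816547966835538
travel cm [-0.23  0.03  2.36] twist 0.13096697938644297
```

View pics/w3.png

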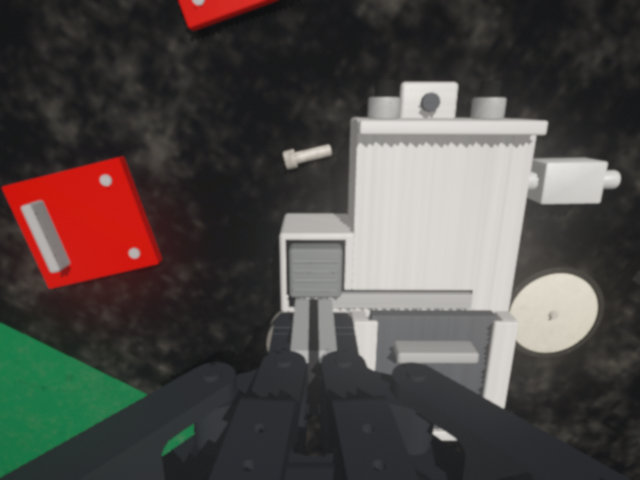

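View pics/c_s3.png

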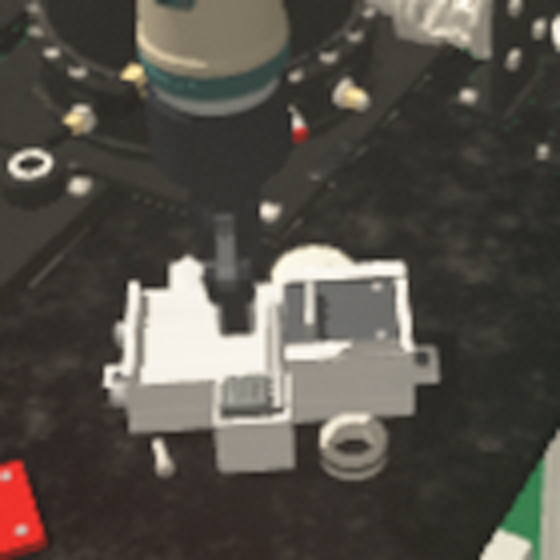

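```bash
python3 -m inch '{"travel":[[-0.1,0,0.5],[-0.2,0,1],[-0.2,0,1.5],[-0.2,0,2],[-0.2,0,2.3],[-0.2,0,2.5],[-0.2,0,2.7],[-0.2,0,2.8],[-0.2,0,2.9],[-0.2,0,2.9]],"twist":[0,0,0,0,0,0,0,0,0,0],"fingers":[0,0,0,0,0,0,0,0,0,0]}'; python3 - <<'E'
from h import *
s3=load('s3'); print(proj(s3,[484,279.6,76.6]))
trav([482.4,278.2,69],31.85)
E
```

```text
clock: 4.52
eef_pos: [481.4, 278.0, 71.0]
tool_rot: [3.142, 0.0, 0.558]
force: [-0.2, -0.4, 0.0]
width: 0.3
(np.float64(264.49950289553306), np.float64(314.5114418648364))
travel cm [0.1  0.04 0.2 ] twist 0.14659103724827816
```

```bash
python3 - <<'E'
from h import *
snap('wrist','w4.png'); s=snap('scene','s4.png'); t=load('scene1')
a=s['frame'][235:365,205:345,::-1]; cv2.imwrite('pics/c_s4.png',cv2.resize(a,None,fx=5,fy=4.5*1.1,interpolation=cv2.INTER_CUBIC))
st=ctrl.read_state(); print(st['eef_pos'],st['force'])
a=cv2.imread('pics/w4.png')[150:400,200:500]; cv2.imwrite('pics/c_w4.png',cv2.resize(a,None,fx=2.4,fy=2.4,interpolation=cv2.INTER_CUBIC))
E
```

```text
[481.45244048 278.02732051  71.2124461 ] [0.01281094 0.2403542  0.22726025]
```

View pics/c_s4.png

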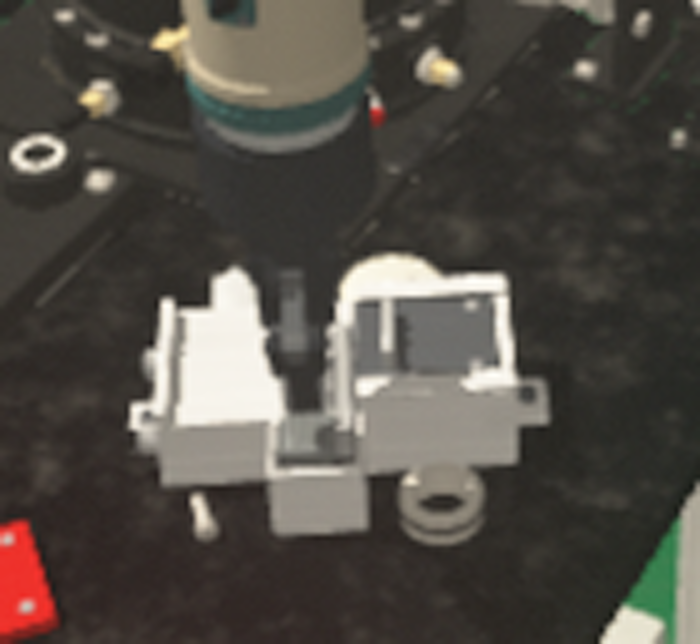

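View pics/c_w4.png

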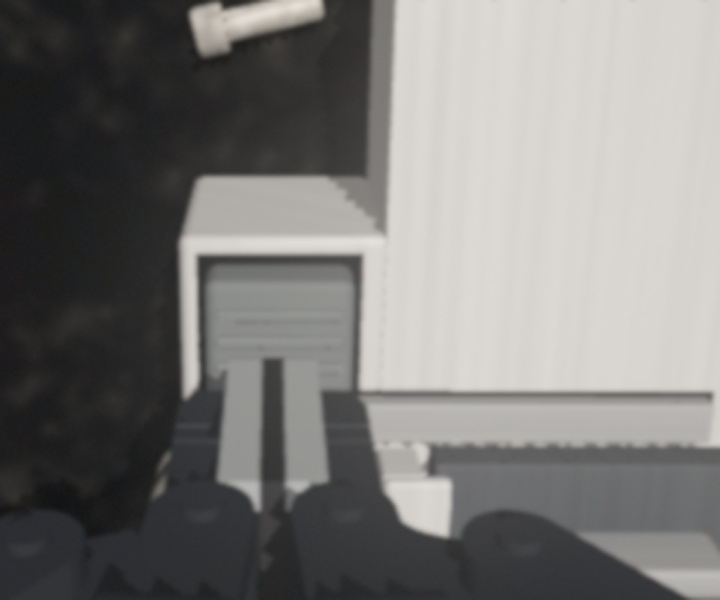

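```bash
python3 - <<'E'
from h import *
s=load('s4')
e=np.array([481.45,278.03]); yd=np.array([-.528,.849])
for off in (0,7,14):
  for z in (46,52,56,60,64): print(off,z,np.round(proj(s,[*(e+yd*off),z]),1))
print('pad corners up', [np.round(proj(s,[*(e+np.array([.849,.528])*a+yd*b),52]),1) for a in(-13,13) for b in (-13,13)])
print('pad corners dn', [np.round(proj(s,[*(e+np.array([.849,.528])*a+yd*b),44]),1) for a in(-13,13) for b in (-13,13)])
E
```

```text
0 46 [266.6 324. ]
0 52 [266.5 322.1]
0 56 [266.3 320.9]
0 60 [266.2 319.7]
0 64 [266.1 318.4]
7 46 [266.6 326.1]
7 52 [266.5 324.3]
7 56 [266.3 323. ]
7 60 [266.2 321.8]
7 64 [266.1 320.6]
14 46 [266.6 328.3]
14 52 [266.5 326.5]
14 56 [266.3 325.2]
14 60 [266.2 324. ]
14 64 [266.1 322.7]
pad corners up [array([272. , 317.8]), array([272.1, 325.8]), array([260.9, 318.6]), array([260.8, 326.5])]
pad corners dn [array([272.2, 320.3]), array([272.3, 328.2]), array([261.1, 321. ]), array([261., 329.])]
```

```bash
python3 -m inch '{"travel":[[0,0,0.1],[0.1,0,0.2],[0.1,0,0.3],[0.1,0,0.4],[0.1,0,0.5],[0.1,0,0.5],[0.1,0,0.5],[0.1,0,0.5],[0.1,0,0.5],[0.1,0,0.5]],"twist":[0,0,0,0,0,0,0,0,0,0],"fingers":[0,0,0,0,0,0,0,0,0,0]}'; python3 - <<'E'
from h import *
print(ctrl.nose_length,ctrl.read_state()['width'])
s=snap('scene','s5.png')
a=s['frame'][270:345,225:335,::-1]; cv2.imwrite('pics/c_s5.png',cv2.resize(a,None,fx=7,fy=7,interpolation=cv2.INTER_CUBIC))
a=load('s3')['frame'][270:345,225:335,::-1]; cv2.imwrite('pics/c_s3b.png',cv2.resize(a,None,fx=7,fy=7,interpolation=cv2.INTER_CUBIC))
E
```

```text
clock: 5.45
eef_pos: [482.3, 278.5, 66.2]
tool_rot: [3.142, -0.0, 0.558]
force: [-0.3, 0.2, -0.9]
width: 0.1
25.0 0.1347209533169353
```

View pics/c_s5.png

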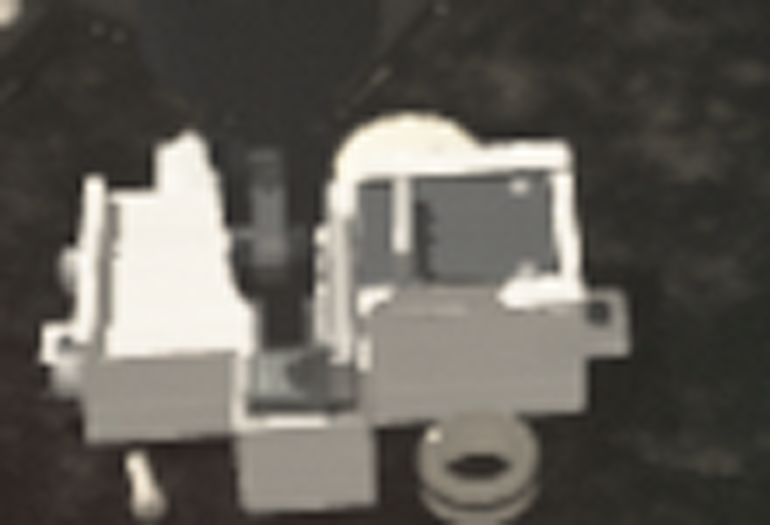

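View pics/c_s3b.png

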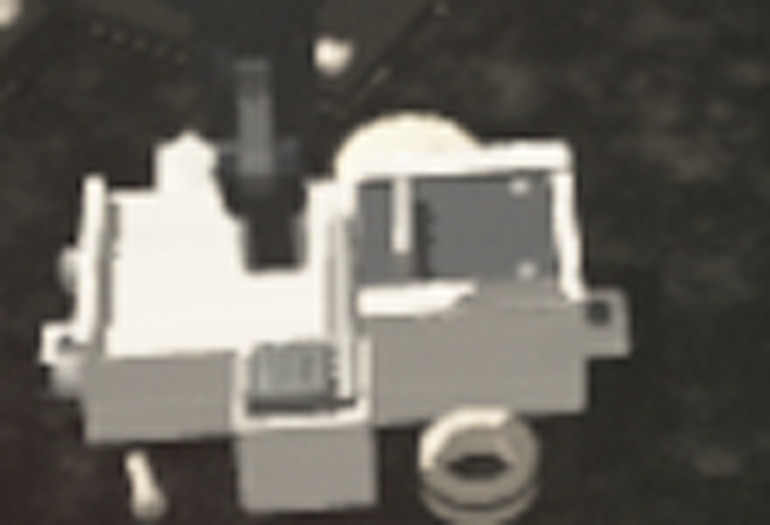

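```bash
python3 -m inch '{"travel":[[0,0,0.05],[0,0,0.1],[0,0,0.15],[0,0,0.2],[0,0,0.25],[0,0,0.3],[0,0,0.35],[0,0,0.4],[0,0,0.4],[0,0,0.4]],"twist":[0,0,0,0,0,0,0,0,0,0],"fingers":[0,0,0,0,0,0,0,0,0,0]}'
```

```text
clock: 6.33
eef_pos: [482.2, 278.5, 62.1]
tool_rot: [3.142, 0.0, 0.558]
force: [-0.2, 0.3, 0.5]
width: 0.2
```

```bash
python3 -m inch '{"travel":[[0,0,0.05],[0,0,0.1],[0,0,0.15],[0,0,0.2],[0,0,0.25],[0,0,0.3],[0,0,0.35],[0,0,0.4],[0,0,0.4],[0,0,0.4]],"twist":[0,0,0,0,0,0,0,0,0,0],"fingers":[0,0,0,0,0,0,0,0,0,0]}';python3 - <<'E'
from h import *
snap('wrist','w6.png'); s=snap('scene','s6.png')
a=s['frame'][270:345,225:335,::-1]; cv2.imwrite('pics/c_s6.png',cv2.resize(a,None,fx=7,fy=7,interpolation=cv2.INTER_CUBIC))
a=cv2.imread('pics/w6.png')[150:400,200:500]; cv2.imwrite('pics/c_w6.png',cv2.resize(a,None,fx=2.4,fy=2.4,interpolation=cv2.INTER_CUBIC))
E
```

```text
clock: 7.17
eef_pos: [482.2, 278.5, 58.1]
tool_rot: [3.142, 0.0, 0.558]
force: [-0.8, -0.4, 0.1]
width: 0.2
```

View pics/c_s6.png

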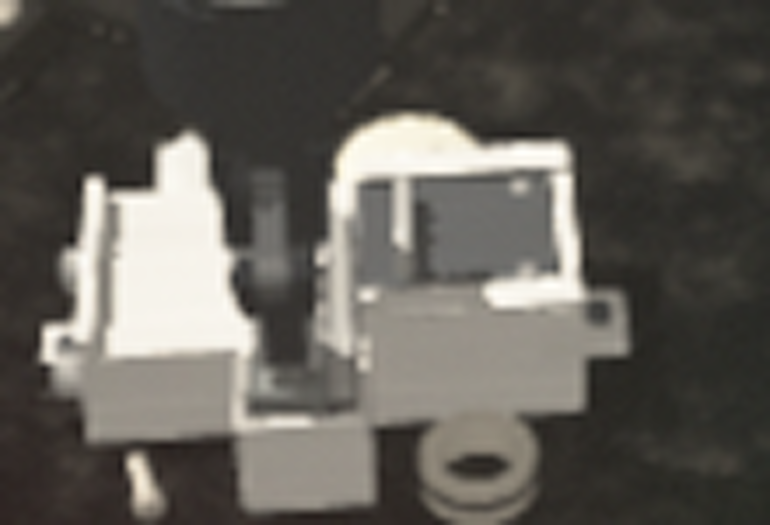

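View pics/c_w6.png

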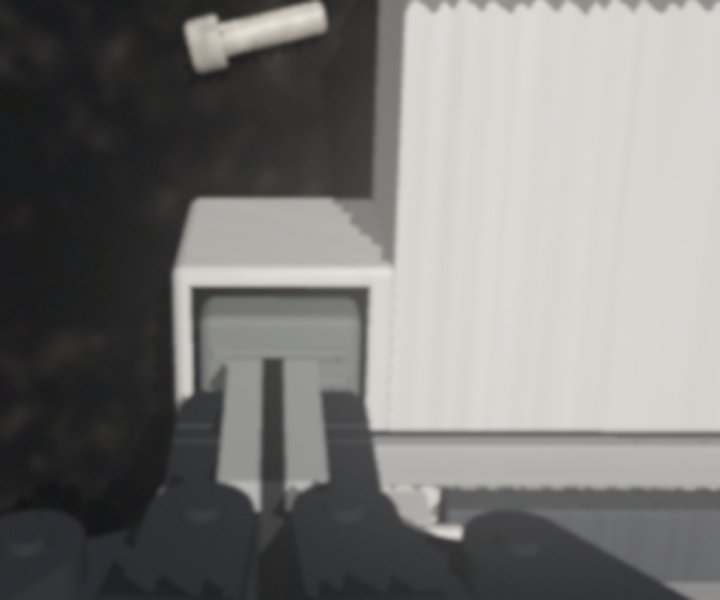

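```bash
python3 -m inch '{"travel":[[0,0,0.05],[0,0,0.1],[0,0,0.15],[0,0,0.2],[0,0,0.25],[0,0,0.3],[0,0,0.35],[0,0,0.4],[0,0,0.4],[0,0,0.4]],"twist":[0,0,0,0,0,0,0,0,0,0],"fingers":[0,0,0,0,0,0,0,0,0,0]}'; python3 -m inch '{"travel":[[0,0,0.05],[0,0,0.05],[0,0,0.1],[0,0,0.1],[0,0,0.15],[0,0,0.15],[0,0,0.2],[0,0,0.2],[0,0,0.2],[0,0,0.2]],"twist":[0,0,0,0,0,0,0,0,0,0],"fingers":[0,0,0,0,0,0,0,0,0,0]}'
```

```text
clock: 8.1
eef_pos: [482.2, 278.5, 54.1]
tool_rot: [3.142, 0.0, 0.558]
force: [-0.1, 0.5, -0.3]
width: -0.4
clock: 8.93
eef_pos: [482.3, 278.6, 52.2]
tool_rot: [3.142, -0.0, 0.558]
force: [-0.3, -0.6, 5.1]
width: -0.1
```

```bash
python3 -m inch '{"travel":[[0,0,0.05],[0,0,0.1],[0,0,0.1],[0,0,0.15],[0,0,0.2],[0,0,0.2],[0,0,0.25],[0,0,0.3],[0,0,0.3],[0,0,0.3]],"twist":[0,0,0,0,0,0,0,0,0,0],"fingers":[0,0,0,0,0,0,0,0,0,0]}'; python3 - <<'E'
from h import *
snap('wrist','w7.png'); s=snap('scene','s7.png')
a=s['frame'][270:345,225:335,::-1]; cv2.imwrite('pics/c_s7.png',cv2.resize(a,None,fx=7,fy=7,interpolation=cv2.INTER_CUBIC))
a=cv2.imread('pics/w7.png')[150:400,200:500]; cv2.imwrite('pics/c_w7.png',cv2.resize(a,None,fx=2.4,fy=2.4,interpolation=cv2.INTER_CUBIC))
E
```

```text
clock: 9.77
eef_pos: [482.3, 278.6, 49.1]
tool_rot: [-3.142, -0.0, 0.559]
force: [0.5, -0.3, 3.3]
width: -0.0
```

View pics/c_s7.png

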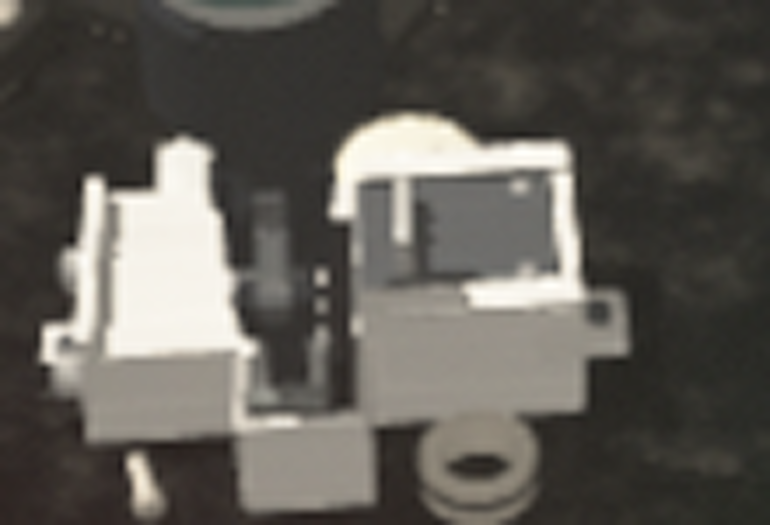

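View pics/c_w7.png

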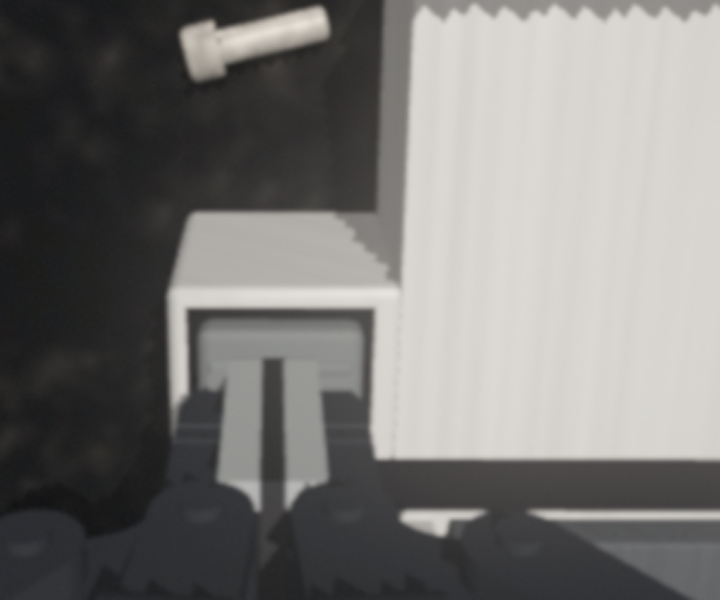

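```bash
python3 -m inch '{"travel":[[0,0,0.05],[0,0,0.1],[0,0,0.15],[0,0,0.2],[0,0,0.25],[0,0,0.3],[0,0,0.3],[0,0,0.3],[0,0,0.3],[0,0,0.3]],"twist":[0,0,0,0,0,0,0,0,0,0],"fingers":[0,0,0,0,0,0,0,0,0,0]}'; python3 -m inch '{"travel":[[0,0,0.05],[0,0,0.05],[0,0,0.1],[0,0,0.1],[0,0,0.15],[0,0,0.15],[0,0,0.15],[0,0,0.15],[0,0,0.15],[0,0,0.15]],"twist":[0,0,0,0,0,0,0,0,0,0],"fingers":[0,0,0,0,0,0,0,0,0,0]}'
```

```text
clock: 10.7
eef_pos: [482.3, 278.6, 46.1]
tool_rot: [-3.142, -0.0, 0.558]
force: [0.1, 0.4, 2.9]
width: 0.1
clock: 11.53
eef_pos: [482.3, 278.6, 45.5]
tool_rot: [3.141, -0.001, 0.558]
force: [-1.2, -1.2, 11.0]
width: -0.0
```

```bash
python3 -m inch '{"travel":[[0,0,0.05],[0,0,0.1],[0,0,0.1],[0,0,0.1],[0,0,0.1],[0,0,0.1],[0,0,0.1],[0,0,0.1],[0,0,0.1],[0,0,0.1]],"twist":[0,0,0,0,0,0,0,0,0,0],"fingers":[0,0,0,0,0,0,0,0,0,0]}'
```

```text
clock: 12.37
eef_pos: [482.4, 278.7, 45.2]
tool_rot: [3.141, -0.001, 0.558]
force: [-2.4, -1.4, 16.9]
width: -0.2
```

```bash
python3 -m inch '{"travel":[[0,0,-1],[0,0,-3],[0,0,-5],[-1,1,-6],[-3,3.5,-6],[-5,6.5,-6],[-6,6.5,-6],[-6,6.5,-6],[-6,6.5,-6],[-6,6.5,-6]],"twist":[0,0,0,0,0,0,0,0,0,0],"fingers":[0,0,0,0,0,0,0,0,0,0]}'; python3 - <<'E'
from h import *
snap('wrist','w8.png'); s=snap('scene','s8.png')
a=s['frame'][270:345,225:335,::-1]; cv2.imwrite('pics/c_s8.png',cv2.resize(a,None,fx=7,fy=7,interpolation=cv2.INTER_CUBIC))
trav([462.9,195.5,90],31.85)
E
```

```text
clock: 13.2
eef_pos: [466.2, 193.0, 103.7]
tool_rot: [-3.141, -0.001, 0.56]
force: [-1.4, -0.3, 0.6]
width: 0.2
travel cm [-0.15 -0.37  1.36] twist 0.25516222405455835
```

View pics/c_s8.png

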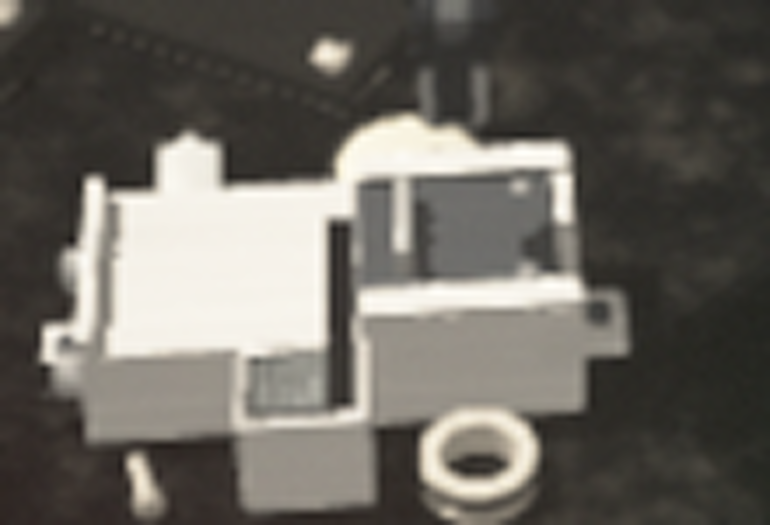

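View pics/w8.png

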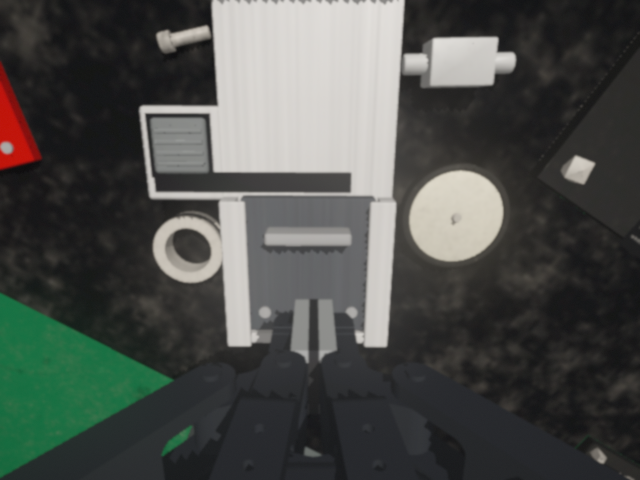

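The scene crop shows the pad sunk flush and the bar gone, leaving a dark slot. The cover hasn't moved. Next I'll lower the fingertip behind the rib.

```bash
python3 -m inch '{"travel":[[-0.1,-0.3,0.5],[-0.1,-0.3,1.5],[-0.1,-0.3,2.5],[-0.1,-0.3,3.2],[-0.1,-0.3,3.8],[-0.1,-0.3,4.2],[-0.1,-0.3,4.5],[-0.1,-0.3,4.7],[-0.1,-0.3,4.8],[-0.1,-0.3,4.8]],"twist":[0,0,0,0,0,0,0,0,0,0],"fingers":[0,0,0,0,0,0,0,0,0,0]}'; python3 - <<'E'
from h import *
snap('wrist','w9.png'); s=snap('scene','s9.png')
a=s['frame'][270:345,225:335,::-1]; cv2.imwrite('pics/c_s9.png',cv2.resize(a,None,fx=7,fy=7,interpolation=cv2.INTER_CUBIC))
e=ctrl.read_state()['eef_pos']; y=np.radians(31.85); c,sn=np.cos(y),np.sin(y); d=e[:2]-[505.4,221.9]; print('box xy',c*d[0]+sn*d[1],-sn*d[0]+c*d[1],e,ctrl.read_state()['force'])
E
```

```text
clock: 14.13
eef_pos: [463.4, 193.6, 55.6]
tool_rot: [3.142, -0.0, 0.558]
force: [0.8, -0.1, 0.4]
width: 0.2
box xy -50.471758154791914 -1.8872959215259897 [463.5235685  193.66306069  55.85158841] [-0.0634285   1.66948927  0.22159689]
```

View pics/w9.png

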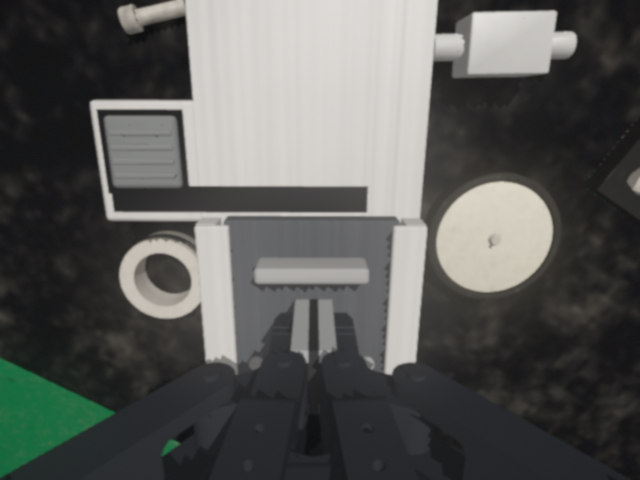

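View pics/c_s9.png

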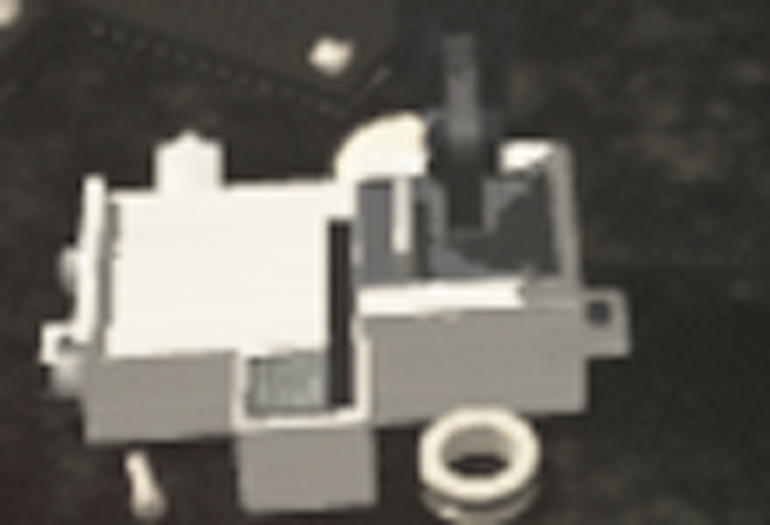

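```bash
python3 -m inch '{"travel":[[0.2,-0.1,0],[0.5,-0.15,0],[0.8,-0.15,0],[1.2,-0.15,0],[1.6,-0.15,0],[2,-0.15,0],[2.4,-0.15,0],[2.8,-0.15,0],[3.2,-0.15,0],[3.6,-0.15,0]],"twist":[0,0,0,0,0,0,0,0,0,0],"fingers":[0,0,0,0,0,0,0,0,0,0]}'; python3 - <<'E'
from h import *
snap('wrist','w10.png')
e=ctrl.read_state()['eef_pos']; y=np.radians(31.85); c,sn=np.cos(y),np.sin(y); d=e[:2]-[505.4,221.9]; print('box xy',c*d[0]+sn*d[1],-sn*d[0]+c*d[1],e,ctrl.read_state()['force'])
E
```

```text
clock: 15.07
eef_pos: [493.4, 214.1, 55.6]
tool_rot: [3.142, 0.0, 0.558]
force: [-0.7, -1.1, 0.6]
width: 0.1
box xy -13.058379494392954 -0.15952136725328447 [494.39196687 214.87362621  55.66428515] [ 0.64465574  0.47434383 -0.51484608]
```

View pics/w10.png

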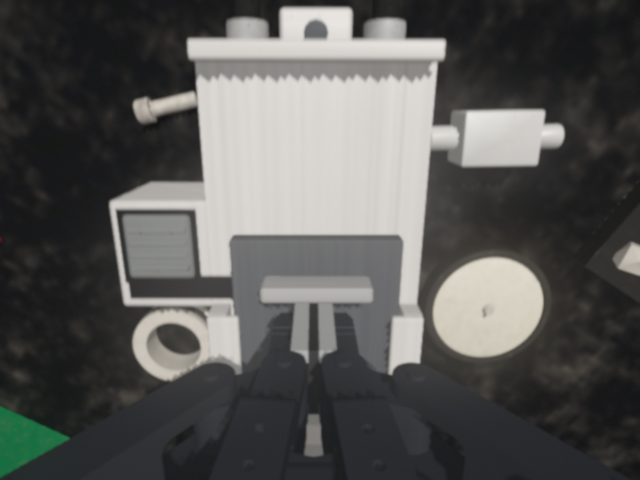

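The cover has slid straight past the tab, pushed by its rib. I'll keep going.

```bash
python3 -m inch '{"travel":[[0.4,0,0],[0.8,0,0],[1.3,0,0],[1.8,0,0],[2.3,0,0],[2.8,0,0],[3.2,0,0],[3.6,0,0],[3.8,0,0],[4,0,0]],"twist":[0,0,0,0,0,0,0,0,0,0],"fingers":[0,0,0,0,0,0,0,0,0,0]}'; python3 - <<'E'
from h import *
w=snap('wrist','w11.png');s=snap('scene','s11.png')
a=s['frame'][270:345,225:335,::-1]; cv2.imwrite('pics/c_s11.png',cv2.resize(a,None,fx=7,fy=7,interpolation=cv2.INTER_CUBIC))
e=ctrl.read_state()['eef_pos']; y=np.radians(31.85); c,sn=np.cos(y),np.sin(y); d=e[:2]-[505.4,221.9]; print('box xy',c*d[0]+sn*d[1],-sn*d[0]+c*d[1],e,ctrl.read_state()['force'])
E
```

```text
clock: 15.95
eef_pos: [527.1, 235.2, 55.6]
tool_rot: [3.142, 0.0, 0.558]
force: [-1.5, -1.5, 0.4]
width: 0.0
box xy 25.76394810705009 -0.09633514174895552 [527.335571   235.41373478  55.63202803] [ 0.88404877  0.38461435 -0.07635101]
```

View pics/w11.png

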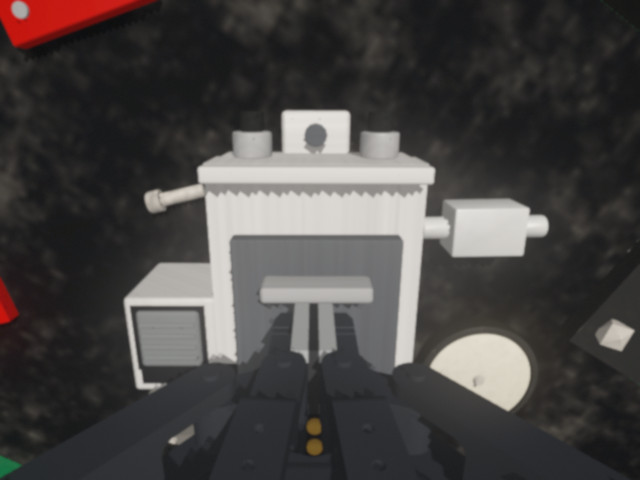

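View pics/c_s11.png

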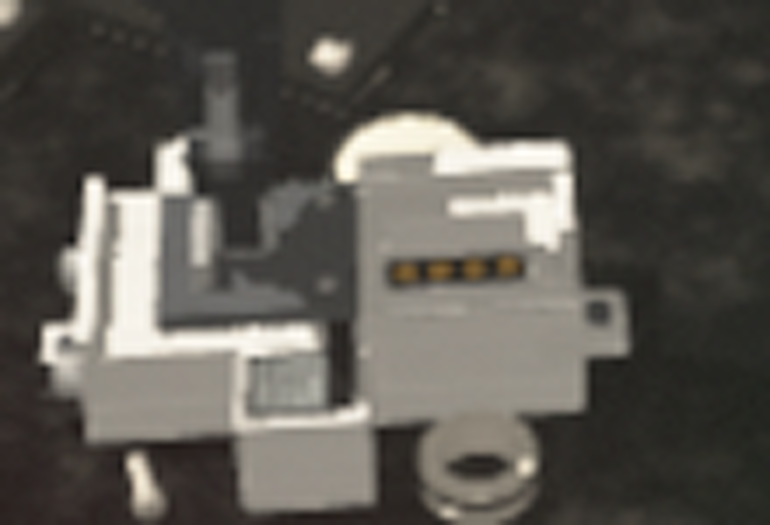

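```bash
cat >> h.py <<'E'
def bx(P):
    y=np.radians(31.85); c,sn=np.cos(y),np.sin(y); d=np.array(P)[:2]-[505.4,221.9]; return np.round([c*d[0]+sn*d[1],-sn*d[0]+c*d[1]],1)
E
python3 - <<'E'
from h import *
w=load('w11')
for p,z in [((232,236),50),((401,236),50),((316,277),62),((317,185),42+9)]: print(p,bx(onz(w,*p,z)))
E
```

```text
(232, 236) [57.2 30.8]
(401, 236) [ 57.4 -30.5]
(316, 277) [46.3  0.3]
(317, 185) [76.1  0. ]
```

```bash
python3 -m inch '{"travel":[[0.2,0,0],[0.4,0,0],[0.6,0,0],[0.75,0,0],[0.85,0,0],[0.9,0,0],[0.9,0,0],[0.5,0,0],[0,0,0],[0,0,0]],"twist":[0,0,0,0,0,0,0,0,0,0],"fingers":[0,0,0,0,0,0,0,0,0,0]}'; python3 -m inch '{"travel":[[0,0,-1],[0,0,-3],[0,0,-6],[0,0,-9],[-2,0,-12],[-4,0,-15],[-6,0,-18],[-8,0,-19],[-8,0,-19],[-8,0,-19]],"twist":[0,0,0,0,0,0,0,0,0,0],"fingers":[0,0,0,0,0,0,0,0,0,0]}'; python3 - <<'E'
from h import *
w=snap('wrist','w12.png');s=snap('scene','s12.png')
a=s['frame'][270:345,225:335,::-1]; cv2.imwrite('pics/c_s12.png',cv2.resize(a,None,fx=7,fy=7,interpolation=cv2.INTER_CUBIC))
a=w['frame'][0:250,200:500,::-1]; cv2.imwrite('pics/c_w12.png',cv2.resize(a,None,fx=2.4,fy=2.4,interpolation=cv2.INTER_CUBIC))
E
```

```text
clock: 16.88
eef_pos: [525.7, 234.3, 55.5]
tool_rot: [3.141, 0.002, 0.558]
force: [-0.2, 0.5, -0.7]
width: 0.1
clock: 17.72
eef_pos: [459.3, 192.6, 247.3]
tool_rot: [3.141, -0.003, 0.558]
force: [-0.3, -0.8, 0.2]
width: -0.2
```

View pics/w12.png

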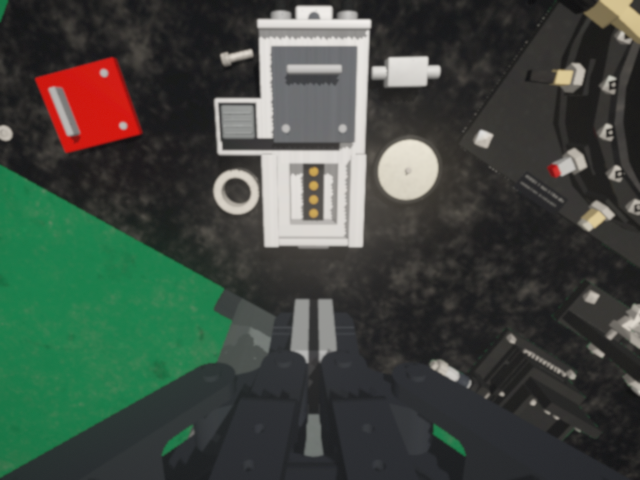

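View pics/c_s12.png

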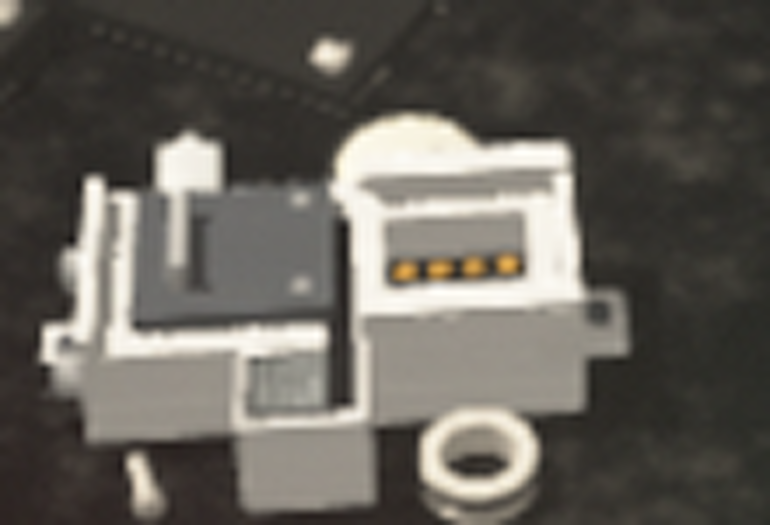

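```bash
python3 - <<'E'
from h import *
w=snap('wrist','w13.png')
w0=load('w12')
for W,n in ((w0,'w12'),):
  for p in [(275,45),(355,45),(273,141),(355,142)]: print(p,bx(onz(W,*p,50)))
g=cv2.cvtColor(w['frame'],cv2.COLOR_RGB2HSV); roi=w['frame'][30:160,262:372].astype(int)
m=((roi.max(2)<130)).astype(np.uint8); 
n,l,st,c=cv2.connectedComponentsWithStats(m)
for i in range(1,n):
    if st[i,4]>1000:
        x,y,ww,h,a=st[i]; print(x+262,y+30,ww,h, bx(onz(w,x+262+ww/2,y+30,50)),bx(onz(w,x+262+ww/2,y+30+h,50)))
E
```

```text
(275, 45) [65.  28.9]
(355, 45) [ 65.1 -29.8]
(273, 141) [-3.8 32.2]
(355, 142) [ -4.4 -32. ]
262 47 95 104 [63.6  4. ] [-11.1   4. ]
```

```bash
python3 -c "
from cell import ctrl
s=ctrl.read_state();print(s['clock'],s['force'],s['eef_pos']);print(ctrl.finish_job())"
```

```text
17.8667 [-0.19822243  0.08844899  0.43019654] [459.57876929 193.11308058 245.27597294]
the job is handed in; nothing more can be done
None
```

The terminal box is open and I handed the job in at 17.9 s. With the fingers closed I pressed the snap tab in to its stop, feeling about 4 N on the way and about 17 N at the end. I then lifted clear and pushed the cover by its rib onto the landing.

**Last checks:**
- **Cover:** it lies flat with its centre at about x 30 mm of the box, from about x -4 to 65. That is clear of the rail ends and short of the end stop.
- **Terminals and tab:** the terminals are in view, and the tab still looked fully in.
- **Other things:** those near the box in the last views (ring, cap, connector block, screw) stood where they were. I didn't take a last look at the ones on the right half of the worktop.
- **Robot:** it stands about 200 mm above the box and touches nothing.

**Checks that disagreed:**
- **Fingertip length:** the stated `nose_length` of 25 mm did not fit. With the fingers shut, contact came with the tips only about 1 mm ahead of the TCP, so I found the heights by touch.
- **Pad height:** one measurement from two views put the pad at 43 mm instead of 52. The two using the scene camera gave 50 and 51 mm.
- **Colour mask:** the last one merged the cover with the dark tab slot, so the cover's edges above come from points I picked by hand in the picture.

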